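# Load a slide into the staining carousel and hold its jar at the front

### The job

Take the blue-tabbed slide carrier out of the drain rack and slide it gently, without dropping it, all the way down into the slot of the red-collared jar on the staining carousel. Then turn the carousel until the red-collared jar stands at the index pointer at the front of its base, and finish while still gripping the carousel's black centre knob, so that the free-running turntable stays still for me to add stain from the dropper. Do not tip the carrier over and leave the other things on the bench where they are.

Things in the scene. Friction and masses are not known exactly. Their poses are not given: they have to be found in the camera images.
- carousel: fixed grey round base of the staining carousel, 184 mm across. Origin: centre of its underside, on the vertical turning axis. Its -x axis points to the front, where the index pointer stands: a grey tongue with a red line, 22 mm wide, 31 mm high, outer face 128 mm from the axis. Six upright slotted white jars stand on the turntable on it; one has a red collar, five have grey ones
- turntable (a joint): angle of the white turntable (radius 105 mm, top 30 mm above the bench), rad, counter-clockwise positive from above, 0 when the red-collared jar stands exactly at the pointer. Starts between 0.9 and 2.7; turns either way on a light bearing (drag 0.05 N m, no detents, no brake, stops only beyond 6 rad)
- jar_mark (a point): black line on the turntable's rim beside the red-collared jar, 100 mm from the axis, 30 mm above the bench; at the pointer it has x = -100 mm, y = 0 in the frame of carousel. The six jars are 60 degrees apart, centres 78 mm from the axis, rims 90 mm above the bench; the one opposite the red and one 120 degrees from it hold grey-tabbed carriers rising to 126 mm
- marked_jar: the red-collared jar, fixed on the turntable, 41 x 18 x 60 mm. Origin: centre of its slot's floor, 34 mm above the bench. x points radially outward and is the long way of the slot, y across it, z up. Slot 33 mm (x) by 9.6 mm (y), open at the top; straight walls rise 52 mm above its floor, then the mouth flares to a rim 56 mm above it. 40 mm beside it (y) are free above the rims
- knob: black round fluted knob on the turning axis, fixed to the turntable and turning with it: 39 mm in diameter, 34 mm high, upright sides from 12 mm below to 11 mm above its origin; origin at its middle, 153 mm above the bench; nothing else near it is higher than 136 mm
- carrier: the slide carrier, a stiff upright white plate (40 g) with a blue grip tab on top: 30 mm wide (x), 7 mm thick (y), 92 mm tall (z); the lowest 4 mm narrow to 26 x 5 mm; same either way round. Origin: centre of its foot. It starts upright in an end slot of the drain rack, foot 14 mm above the bench, 20 mm deep in the slot: lift it at least 25 mm to clear
- carrier_tab (a point): centre of the carrier's blue grip tab, 78 mm above its foot: the tab is 26 mm wide (x), 10 mm thick (y) and reaches 14 mm above and below this point; grip it across the 10 mm (y)
- rack: the fixed drain rack: grey block 56 x 100 mm, 34 mm high, on a steel tray 76 x 120 mm, with three slots in a row along its y, 32 mm apart; the carrier stands in the one at y = -32 mm, the others are empty. Origin at the centre of its underside. A water bath 230 mm high stands left of it (its side at y = 0.22 m, back to x = 0.61 m): pass above that
- beaker: small clear beaker, 52 mm across, 65 mm high, behind the work; leave alone. Origin under its centre
- petri_dish: clear petri dish, 57 mm across, 12 mm high, behind the carousel; leave alone. Origin under its centre
- cassette_green: pale green tissue cassette with a wax block, 40 x 28 x 11 mm; leave alone. Origin under its centre
- cassette_pink: pink tissue cassette with a wax block, 40 x 28 x 11 mm; leave alone. Origin under its centre
- moulds: stack of steel base moulds, 30 x 39 x 22 mm; leave alone. Origin under its centre

How it is judged:
On the way:
1. the carrier stands fully down in the slot of the red-collared jar, let go (z of carrier in the frame of marked_jar between -0.003 and 0.003 m and horizontal distance between carrier and marked_jar below 0.004 m and angle between carrier_tab's own z axis and vertical below 0.1 rad and contact force between the fingers and carrier below 0.05 N), for 0.2 s.
At the end, for the whole second after the job is handed in: carrier fully down in the red-collared jar (within 3 mm of the slot floor, 4 mm of its centre, 0.1 rad of upright, untouched); the jar's rim mark within 7 mm of the pointer's centre line; turntable still (0.05 rad/s); gripper closed on the knob (over 3 N, within 30 mm of its middle) (z of carrier in the frame of marked_jar between -0.003 and 0.003 m and horizontal distance between carrier and marked_jar below 0.004 m and angle between carrier_tab's own z axis and vertical below 0.1 rad and y of jar_mark in the frame of carousel between -0.007 and 0.007 m and x of jar_mark in the frame of carousel below 0 m and velocity of joint turntable between -0.05 and 0.05 rad/s and contact force between the fingers and knob above 3 N and distance between the grasp point and knob below 0.03 m and contact force between the arm and carrier below 0.05 N); the arm keeps its last pose, push and grip.
It fails at once if the carrier is dropped into the jar (over 0.5 m/s in the slot) (horizontal distance between carrier and marked_jar below 0.01 m and z of carrier in the frame of marked_jar below 0.06 m and linear speed of carrier above 0.5 m/s).
It fails at once if the carrier is tipped over (beyond 0.7 rad) (angle between carrier_tab's own z axis and vertical above 0.7 rad).
It fails at once if one of the other things on the bench is moved by more than 25 mm (distance of any of beaker, petri_dish, cassette_green, cassette_pink, moulds from where it was at the start of the episode above 0.025 m).
It also fails if it takes over 67 s, if anything falls off the work surface, if the arm or the gripper's body presses on something with over 40 N, if the wrist force passes 120 N, or if a joint passes its speed limit or range.

### The arm

A 6-joint arm with a two-finger parallel gripper is mounted at the origin on a cart in front of the work surface, level with it; the furniture and walls round the work are solid. World frame = base frame: x ahead of the robot, y to its left, z up, the work surface at z = 0. Lengths are in m, angles in rad, forces in N, time in s.
With the tool pointing down it reaches from about 0.35 to 0.85 m from the base axis. Payload 8.1 kg.
Tool frame: the origin (TCP) lies at the centre of the arm's flange, where the gripper is bolted on; the fingertips stand 186 mm ahead of it and the grasp point (between the pads) lies 167 mm ahead of it; z points along the fingers, y is the direction in which the jaws open and shut (so a half turn about z gives the same grasp; the last joint's range is limited). The gripper opens to 93 mm and grips with 3 to 60 N. Pads are 15 mm wide; open, the fingers measure 128 mm over their backs; the gripper's body (75 mm by 188 mm) begins 65 mm behind the grasp point.
Start: joints at [1.106, 0.13, 1.488, -0, 1.523, -0.085], TCP at [0.222, 0.557, 0.405] pointing down, gripper open.
Joint ranges: [-2.96, 2.96], [-0.89, 2.26], [0.02, 2.5], [-1.34, 4.48], [0, 2.73], [-2.66, 2.66]. Speed limits (rad/s): [2.39, 2.39, 2.79, 3.14, 3.14, 3.14].

### API

Orientations are given as a rotation vector (axis times angle).
In Python, from plant import robot, viewer, order gives the robot as it stands.
- The arm moves only by the tool apply_moves, never from a script. Its argument "deltas" is a list of rows, each a list of 3 entries, a list of its own where there are three numbers: the finger opening in mm, from 0 to 93, then the shift along the tool's x, y, z in mm, then the turn about the tool's z in rad. In form: [[grip, [dx, dy, dz], yaw], ...]. A call has 1 to 5 rows; each row shifts and turns the commanded pose from where the row before left it, along the tool's axes as they then stand; what a row does not reach is not made up. A row lasts 1/8 s, in which the tool goes at most 62.5 mm and 10.7 degrees, less where a joint would pass 70% of its speed; a pose out of reach is approached as far as the arm can. A call is refused whole if a number of a shift passes 62.5 or a number of a turn 0.188, either way. A call with a gripper value outside its range is refused whole. The fingers move at their own pace and stop on an object; "grip_force" is the grip in N (left out, the last holds). Time passes only in rows, so rows that do not move let the fingers close. It gives the time, the measured TCP pose, the force and the opening at its end, in the units of the state.
- robot.read_state(): the state, without advancing time (a new reading comes with each control period).
- viewer.read_camera(name): name is "scene" or "side" or "wrist"; returns the picture (420x560x3 uint8, blue, green, red); there is no depth.
- viewer.get_calibration(name): a dict with "fx", "fy", "cx", "cy" (pixels), "R" (3x3) and "t" (3): a world point X has camera coordinates R X + t. Camera axes: x right, y down, z forward; pixel columns grow to the right and rows downward; lengths in m; the calibration is good to about 2 mm. A picture is of the moment at which its call begins: read the wrist's pose just before it. get_calibration takes no time and is no camera call; for the wrist camera it gives the pose at the moment of the call.
- order.close_job(): hands the job in, once; it reports no verdict.
The state is a dict: "t": time; "q": joint angles; "dq": joint speeds; "joint_torque": joint torques, N m; "tool_pos": TCP position; "orientation": TCP orientation; "force": force on the tool from outside, world axes, zero at the start; "wrist_torque": the same for the moment, N m; "opening": finger opening in m.
Only numpy, scipy, OpenCV 4.12 (cv2) and the standard library are available. Lean on these libraries where they do the work, as an engineer would, in place of code of your own. Each camera call takes 0.05 s, during which the arm holds its last target. There are 200 camera calls.

## Working session

There is one attempt and no reset: what is moved stays moved. The work goes in short steps, Python scripts to look and compute and a tool call to move; the robot and the scene stay as the last step left them, time stands still between calls to the robot, and variables do not carry over. Pictures are saved under pics/ and viewed, about 8 in all and at most 12, crops included, and the job is handed in when it is done.

Besides the shell and the picture viewer there is one more tool, called after "Emit:" as name(argument=value, ...), one argument or row to a line, values as JSON. apply_moves: Moves the arm, as the interface text tells. Its arguments: {"type":"object","properties":{"deltas":{"type":"array"},"grip_force":{"type":"number"}},"required":["deltas"]}

```bash
ls; mkdir -p pics
cat > h.py <<'E'
import numpy as np, cv2
from plant import robot, viewer, order
from scipy.spatial.transform import Rotation as Ro
np.set_printoptions(precision=4,suppress=True)
def snap(cam,name):
    c=viewer.get_calibration(cam); im=np.array(viewer.read_camera(cam)); cv2.imwrite(f'pics/{name}.png',im)
    np.savez(f'pics/{name}.npz',**{k:np.array(c[k]) for k in c}); return im,c
def load(name): return cv2.imread(f'pics/{name}.png'), dict(np.load(f'pics/{name}.npz'))
def proj(c,X):
    p=np.array(c['R'])@np.array(X).T+np.array(c['t'])[:,None] if np.ndim(X)>1 else np.array(c['R'])@np.array(X)+np.array(c['t'])
    return np.array([c['fx']*p[0]/p[2]+c['cx'],c['fy']*p[1]/p[2]+c['cy']]).T
def ray(c,uv):
    R=np.array(c['R']);d=R.T@np.array([(uv[0]-c['cx'])/c['fx'],(uv[1]-c['cy'])/c['fy'],1]);return -R.T@np.array(c['t']),d/np.linalg.norm(d)
def atz(c,uv,z):
    o,d=ray(c,uv);return o+d*(z-o[2])/d[2]
def tri(*obs):
    A=np.zeros((3,3));b=np.zeros(3);L=[]
    for c,uv in obs:
        o,d=ray(c,uv);P=np.eye(3)-np.outer(d,d);A+=P;b+=P@o
    X=np.linalg.solve(A,b);return X,[proj(c,X)-np.array(uv) for c,uv in obs]
E
python3 - <<'E'
from h import *
s=robot.read_state();print(s)
print(Ro.from_rotvec(s['orientation']).as_matrix())
a,_=snap('scene','scene0');b,_=snap('side','side0');w,_=snap('wrist','wrist0')
cv2.imwrite('pics/all0.png',cv2.resize(np.vstack([np.hstack([a,b])]),(800,300)))
for n in('scene','side','wrist'):
  c=viewer.get_calibration(n);print(n,c['fx'],-np.array(c['R']).T@c['t'],np.array(c['R'])[2])
E
```

```text
pics
{'t': 0.0, 'q': array([ 1.1056,  0.1311,  1.4893,  0.    ,  1.523 , -0.0854]), 'dq': array([-0.0008, -0.0001, -0.0008, -0.001 ,  0.0009,  0.0001]), 'joint_torque': array([  0.0014, -55.9863, -49.1743,   0.077 ,   0.0354,  -0.0001]), 'tool_pos': array([0.2223, 0.557 , 0.4037]), 'orientation': array([-0.5929, -3.0846,  0.0028]), 'force': array([0.5143, 1.102 , 0.5513]), 'wrist_torque': array([ 0.0194, -0.0128, -0.0621]), 'opening': 0.09328394663628263}
[[-0.9287  0.3707 -0.0008]
 [ 0.3707  0.9287 -0.0016]
 [ 0.0002 -0.0018 -1.    ]]
scene 421.3318662970438 [ 0.0759 -0.5754  0.4842] [ 0.6458  0.626  -0.4371]
side 470.6753575608188 [0.6094 0.5216 0.7688] [ 0.0177 -0.631  -0.7755]
wrist 359.5883003096062 [0.1526 0.585  0.3833] [ 0.2512 -0.1019 -0.9626]
```

View pics/scene0.png

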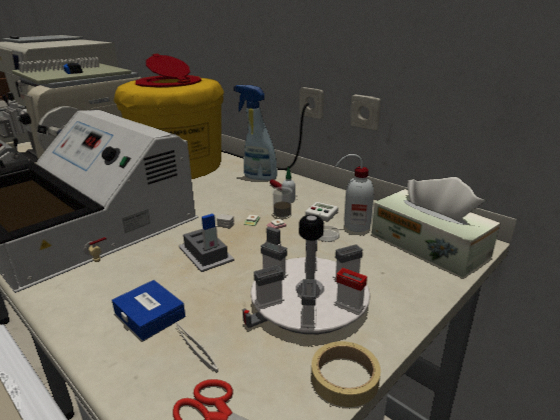

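View pics/side0.png

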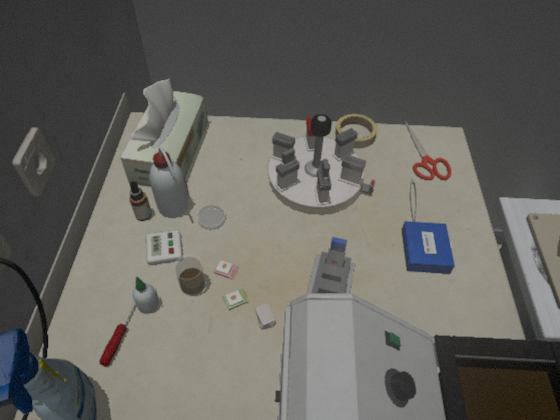

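The scene view shows the blue tab at (209,222), knob (311,226), red jar (351,282) and pointer (249,316). The side view shows the tab at (338,244), knob (320,124), red collar (311,127) and pointer (371,186).

Run:
```python
from h import *
A,ca=load('scene0');B,cb=load('side0')
def blob(im,box,f):
    x0,y0,x1,y1=box;s=im[y0:y1,x0:x1].astype(int);m=f(s[...,0],s[...,1],s[...,2]).astype(np.uint8)
    n,l,st,ce=cv2.connectedComponentsWithStats(m);i=1+np.argmax(st[1:,4]);return ce[i]+[x0,y0],st[i]+[x0,y0,0,0,0]
blue=lambda b,g,r:(b>r+40)&(b>g+25)
red=lambda b,g,r:(r>b+50)&(r>g+50)
for nm,ba,bb,f in [('tab',(195,205,225,240),(325,230,355,256),blue),('collar',(325,262,375,300),(300,112,330,140),red),('ptr',(238,300,262,326),(362,176,380,198),red),
  ('knob',(290,205,335,245),(305,108,336,142),lambda b,g,r:(b<45)&(g<45)&(r<45))]:
    a,sa=blob(A,ba,f);b,sb=blob(B,bb,f);X,e=tri((ca,a),(cb,b));print(nm,a,sa,b,sb,X,e)
k=4
a=cv2.resize(A[195:275,170:270],None,fx=4,fy=4,interpolation=2);b=cv2.resize(B[100:180,270:370],None,fx=4,fy=4,interpolation=2)
c=cv2.resize(B[225:305,290:390],None,fx=4,fy=4,interpolation=2)
cv2.imwrite('pics/crop1.png',np.hstack([a,c]))
```

```text
tab [207.1071 217.125 ] [202 214  12  11  56] [338.4407 240.3051] [332 237  14   7  59] [0.5146 0.0531 0.1019] [array([ 0.1265, -0.0434]), array([0.13  , 0.0843])]
collar [351.6478 275.7565] [337 268  30  18 230] [308.619  122.3095] [307 117   5  14  42] [ 0.5656 -0.2641  0.0866] [array([ 1.3911, -0.8866]), array([0.837 , 0.9075])]
ptr [246. 311.] [244 310   5   3  13] [372.     182.2857] [371 181   3   3   7] [ 0.4295 -0.1509  0.0308] [array([-0.3853,  0.1531]), array([-0.2714, -0.1729])]
knob [310.9398 228.4813] [299 215  24  30 482] [320.2456 126.5018] [311 115  20  21 285] [ 0.5493 -0.1854  0.1491] [array([-0.7322,  0.4482]), array([-0.5011, -0.5196])]
```

View pics/crop1.png

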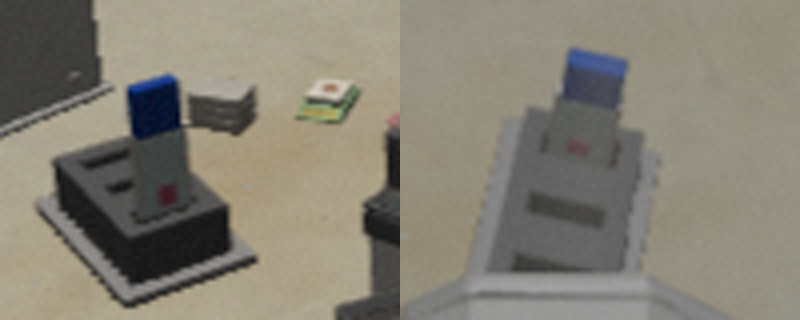

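```bash
cat >> h.py <<'E'
def goto(X,tool_yaw_y=None):
    "remaining shift (tool axes, mm) to TCP target X; turn so tool y lies along world angle"
    s=robot.read_state();R=Ro.from_rotvec(s['orientation']).as_matrix()
    d=R.T@(np.array(X)-s['tool_pos'])*1000
    ay=np.arctan2(R[1,1],R[0,1]);print('t',s['t'],'tcp',s['tool_pos'],'tooly ang',ay,'tilt',R[:2,2],'q6',s['q'][5],'F',s['force'],'open',s['opening'])
    t=None if tool_yaw_y is None else -((tool_yaw_y-ay+np.pi/2)%np.pi-np.pi/2)
    print('delta mm',d,'dist',np.linalg.norm(d),'turn',t)
E
python3 - <<'E'
from h import *
A,ca=load('scene0');B,cb=load('side0')
l=atz(cb,(290+170/4,225+48/4),.106);r=atz(cb,(290+228/4,225+60/4),.106);print(l,r,np.linalg.norm(l-r),np.arctan2(*(r-l)[1::-1]))
l=atz(ca,(170+50/4,195+205/4),.0);r=atz(ca,(170+125/4,195+303/4),.0);print(l,r,np.linalg.norm(l-r),np.arctan2(*(r-l)[1::-1]))
goto([.50,-.04,.504],1.4)
E
```

```text
[0.5254 0.0495 0.106 ] [0.5007 0.0543 0.106 ] 0.02517747979191734 2.9519570834832347
[0.5058 0.146  0.    ] [0.476  0.0368 0.    ] 0.11318091777572849 -1.8368508806928625
t 0.15 tcp [0.2223 0.5571 0.4039] tooly ang 1.1910123923385811 tilt [-0.0006 -0.0013] q6 -0.08538885987163568 F [1.0443 0.7564 0.0722] open 0.0931862355510647
delta mm [-479.2303 -451.7657  -99.4767] dist 666.0701877963859 turn -0.20898760766141877
```

Emit:
apply_moves(
  deltas=[
    [93,[0,0,-50],0],
    [93,[0,0,-50],0],
    [93,[-40,-38,0],-0.07],
    [93,[-40,-36,0],-0.07],
    [93,[-40,-32,0],0],
  ],
)

```text
t: 0.78
tool_pos: [0.3041, 0.4187, 0.5046]
orientation: [0.373, 3.119, -0.0]
force: [0.4, 0.0, 0.5]
opening: 0.093
```

Emit:
apply_moves(
  deltas=[
    [93,[-40,-32,0],0],
    [93,[-40,-32,0],0],
    [93,[-40,-32,0],0],
    [93,[-40,-32,0],0],
    [93,[-40,-32,0],0],
  ],
)

```text
t: 1.4
tool_pos: [0.4608, 0.2157, 0.5046]
orientation: [-0.376, -3.119, -0.0]
force: [-0.1, 0.6, -0.5]
opening: 0.093
```

Run:
```python
from h import *
goto([.50,-.04,.504],1.33)
```

```text
t 1.4 tcp [0.4608 0.2157 0.5046] tooly ang 1.3309971523981476 tilt [-0.0001  0.    ] q6 -0.9941278531898979 F [-0.0652  0.6188 -0.529 ] open 0.09302028247673842
delta mm [ -98.7576 -239.0357    0.5423] dist 258.6337574173856 turn 0.0009971523981475716
```

Emit:
apply_moves(
  deltas=[
    [93,[-20,-48,0],0],
    [93,[-20,-48,0],0],
    [93,[-20,-48,0],0],
    [93,[-20,-48,0],0],
    [93,[-19,-47,0],0],
  ],
)

```text
t: 2.02
tool_pos: [0.4994, -0.0403, 0.5045]
orientation: [-0.376, -3.119, -0.0]
force: [0.4, 0.3, -0.0]
opening: 0.0927
```

Run:
```python
from h import *
goto([.50,-.04,.504],1.33)
im,c=snap('wrist','w1'); cv2.imwrite('pics/w1v.png',cv2.resize(im,(800,600),interpolation=2))
```

```text
t 2.025 tcp [ 0.4994 -0.0403  0.5045] tooly ang 1.330896827703188 tilt [-0.0002  0.0001] q6 -1.5136989539037402 F [ 0.4401  0.3094 -0.0208] open 0.09266463178577607
delta mm [-0.4813  0.3822  0.5314] dist 0.8125391068611902 turn 0.0008968277031879968
```

View pics/w1v.png

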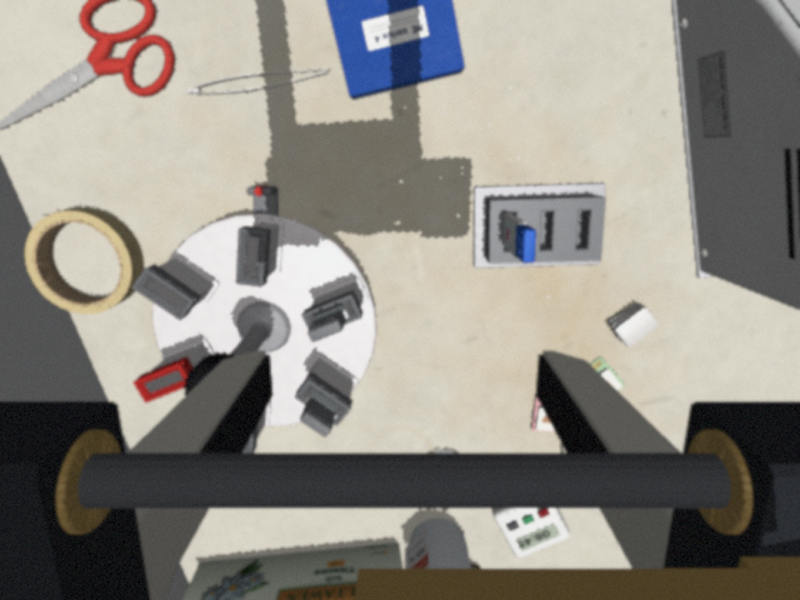

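The wrist view (800-px scale) shows the tab at (525,243), the rack tray spanning (475,185)–(605,268), the turntable centred near (265,318), the red jar at (163,380) and the pointer at (263,192).

```bash
cat > m.py <<'E'
from h import *
from scipy.optimize import least_squares
A,ca=load('scene0');B,cb=load('side0');W,cw=load('w1')
s=.7
# tray line: back-project corners
P=[atz(cw,(x*s,y*s),.003) for x,y in [(475,187),(605,184),(603,265),(475,268)]]
P=np.array(P);print('tray centre',P.mean(0),'edges',[np.linalg.norm(P[i]-P[i-1]) for i in range(4)],'yaws',np.arctan2(*(P[1]-P[0])[1::-1]),np.arctan2(*(P[2]-P[3])[1::-1]))
# disc: white low-saturation
hsv=cv2.cvtColor(W,cv2.COLOR_BGR2HSV);m=((hsv[...,1]<22)&(hsv[...,2]>165)).astype(np.uint8)
n,l,st,ce=cv2.connectedComponentsWithStats(m[140:300,100:270]);i=1+np.argmax(st[1:,4]);m2=(l==i).astype(np.uint8)
cnt=cv2.convexHull(max(cv2.findContours(m2,0,1)[0],key=len))[:,0]+[100,140]
Q=np.array([atz(cw,p+0.,.030) for p in cnt])[:,:2]
f=least_squares(lambda x:np.hypot(*(Q-x[:2]).T)-.105,[.55,-.185],loss='soft_l1',f_scale=.001);print('disc',f.x,'rms',np.sqrt(np.mean(f.fun**2)),len(Q))
g=least_squares(lambda x:np.hypot(*(Q-x[:2]).T)-x[2],[.55,-.185,.105],loss='soft_l1',f_scale=.001);print('free R',g.x)
C=f.x
def blob(im,box,f):
    x0,y0,x1,y1=box;s=im[y0:y1,x0:x1].astype(int);m=f(s[...,0],s[...,1],s[...,2]).astype(np.uint8)
    n,l,st,ce=cv2.connectedComponentsWithStats(m);i=1+np.argmax(st[1:,4]);return ce[i]+[x0,y0],(l==i).astype(np.uint8)
red=lambda b,g,r:(r>b+50)&(r>g+50);blue=lambda b,g,r:(b>r+40)&(b>g+25)
a,mk=blob(W,(85,240,150,290),red);h=max(cv2.findContours(mk,0,1)[0],key=len)[:,0]+[85,240]
J=np.array([atz(cw,p+0.,.088)[:2]*1000 for p in h],np.float32);r=cv2.minAreaRect(J);print('collar rect',r,'pix',a)
print('pred dir from axis',np.arctan2(*(np.array(r[0])/1000-C)[::-1]),'rad',np.linalg.norm(np.array(r[0])/1000-C))
pt,_=blob(W,(170,120,200,145),red);p=atz(cw,pt,.031);print('ptr',pt,p,'ang',np.arctan2(*(p[:2]-C)[::-1]),np.linalg.norm(p[:2]-C))
tb,_=blob(W,(355,150,380,190),blue)
print('tab pix',tb,tri((ca,(207.1,217.1)),(cb,(338.4,240.3)),(cw,tb)),atz(cw,tb,.1))
k=tri((ca,(310.9,226)),(cb,(320.2,124)));print('knob',k)
E
python3 m.py
```

```text
tray centre [0.5228 0.0851 0.003 ] edges [np.float64(0.07609111639252192), np.float64(0.11903989692277346), np.float64(0.07604892528131264), np.float64(0.12232348782324626)] yaws 1.3522089064114962 1.353537325300577
disc [ 0.5484 -0.1869] rms 0.0030088349345640626 27
free R [ 0.5487 -0.1873  0.1054]
collar rect ((557.7977905273438, -261.14678955078125), (23.067705154418945, 51.48134231567383), 8.771236419677734) pix [113.7105 266.0466]
pred dir from axis -1.4448839031492715 rad 0.07482000383741387
ptr [180.4412 133.4412] [ 0.4279 -0.1527  0.031 ] ang 2.8646215841380807 0.12529073221474973
tab pix [368.0924 170.5955] (array([0.5139, 0.052 , 0.1016]), [array([0.2293, 0.4025]), array([ 0.4983, -0.3107]), array([1.0583, 0.5062])]) [0.5135 0.0513 0.1   ]
knob (array([ 0.5494, -0.1859,  0.1544]), [array([-0.3538,  0.2188]), array([-0.242 , -0.2529])])
```

Run:
```python
from h import *
goto([.515,.053,.35],1.353)
```

```text
t 2.075 tcp [ 0.4998 -0.045   0.5041] tooly ang 1.3275227219308467 tilt [-0.0007 -0.0033] q6 -1.5186565897261268 F [-1.6805 -3.7423 -1.6468] open 0.09322719877378453
delta mm [  8.8781  99.2938 153.7967] dist 183.27988926835997 turn -0.02547727806915323
```

Emit:
apply_moves(
  deltas=[
    [70,[3,33,30],0],
    [70,[3,33,30],0],
    [70,[3,33,30],0],
    [70,[0,0,60],-0.022],
    [70,[0,0,0],0],
  ],
)

```text
t: 2.7
tool_pos: [0.512, 0.0603, 0.3494]
orientation: [-0.339, -3.112, 0.002]
force: [-0.3, 0.1, -0.1]
opening: 0.0703
```

Run:
```python
from h import *
goto([.515,.053,.35],1.353)
im,c=snap('wrist','w2');goto([.515,.053,.35],1.353)
im,c=snap('wrist','w3');goto([.515,.053,.35],1.353)
cv2.imwrite('pics/w2v.png',np.hstack([im[60:360,100:480]]))
```

```text
t 2.7 tcp [0.512  0.0603 0.3494] tooly ang 1.3538361290005732 tilt [-0.0109 -0.0003] q6 -1.3360451733269143 F [-0.2872  0.0558 -0.1064] open 0.07032216202960612
delta mm [-4.4561 -6.4753 -0.6707] dist 7.888960829370247 turn 0.0008361290005731714
t 2.75 tcp [0.5133 0.06   0.3531] tooly ang 1.3528697384458972 tilt [-0.0053 -0.0002] q6 -1.3357814692663466 F [ 0.1782 -0.4955  0.3395] open 0.07005374735559688
delta mm [-3.143  -6.4331  3.0985] dist 7.8014796320774655 turn -0.00013026155410278406
t 2.8 tcp [0.5144 0.0597 0.3558] tooly ang 1.3523679905286765 tilt [-0.0004 -0.0001] q6 -1.335775216498654 F [ 0.4104 -0.1945  0.1661] open 0.0701095340865139
delta mm [-2.0708 -6.4335  5.7577] dist 8.878610082529757 turn -0.0006320094713234692
```

View pics/w2v.png

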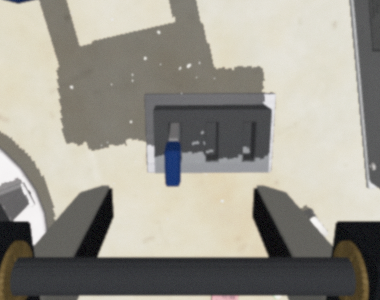

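Run:
```python
from h import *
obs=[]
for n in('w2','w3'):
    im,c=load(n);b,g,r=[im[...,i].astype(int) for i in range(3)]
    m=((b>r+30)&(b>g+20));m[:180]=0;m[260:]=0;m[:,:250]=0;m[:,300:]=0
    ys,xs=np.nonzero(m);print(n,'rows',ys.min(),ys.max(),'cols',xs.min(),xs.max(),len(xs))
    for y in range(ys.min(),ys.max()+1,4):
        x=xs[ys==y];print(y,x.min(),x.max(),im[y,int(x.mean())],end=' | ')
    yb=ys.max()+.5;xb=xs[ys>=ys.max()-3].mean()
    P=atz(c,(xb,yb),.106);print('\nfar top edge',P,'centre',P[:2]-.013*np.array([np.cos(1.353-np.pi/2),np.sin(1.353-np.pi/2)]))
    t=ys>=ys.max()-14;print('dir top',[atz(c,(xs[ys==y].mean(),y),.106)[:2] for y in (ys.max()-12,ys.max()-2)])
im,c=load('w3');print('grasp axis proj at z=.1:',proj(c,[.5144,.0597,.1]))
```

```text
w2 rows 207 251 cols 264 280 670
207 268 279 [90 55 41] | 211 266 280 [81 40 19] | 215 265 280 [89 42 24] | 219 264 280 [113  55  28] | 223 265 280 [117  60  34] | 227 265 280 [112  54  28] | 231 265 280 [116  58  32] | 235 265 280 [111  56  27] | 239 266 279 [112  56  27] | 243 266 279 [113  55  26] | 247 266 279 [115  58  31] | 251 270 276 [125 101  94] | 
far top edge [0.5256 0.0498 0.106 ] centre [0.5129 0.0526]
dir top [array([0.517 , 0.0517]), array([0.5239, 0.0501])]
w3 rows 202 245 cols 264 280 662
202 268 278 [87 52 41] | 206 266 280 [86 45 27] | 210 265 280 [97 48 25] | 214 264 280 [113  57  27] | 218 265 280 [112  54  17] | 222 264 280 [113  54  24] | 226 265 280 [112  55  24] | 230 265 280 [112  56  28] | 234 266 279 [115  59  31] | 238 266 279 [111  51  23] | 242 266 278 [113  53  28] | 
far top edge [0.5255 0.0498 0.106 ] centre [0.5128 0.0526]
dir top [array([0.5168, 0.0519]), array([0.5237, 0.05  ])]
grasp axis proj at z=.1: [283.0436 224.4021]
```

Emit:
apply_moves(
  deltas=[
    [50,[-1,-7,0],0],
    [50,[0,0,0],0],
    [50,[0,0,0],0],
  ],
)

```text
t: 3.18
tool_pos: [0.5141, 0.0524, 0.3561]
orientation: [0.343, 3.121, 0.0]
force: [0.3, -0.6, -0.1]
opening: 0.0507
```

Run:
```python
from h import *
goto([.5135,.0525,.262],1.347)
```

```text
t 3.175 tcp [0.5141 0.0524 0.3561] tooly ang 1.3520786162447078 tilt [0.0021 0.0001] q6 -1.3498747993580666 F [ 0.3044 -0.6458 -0.0926] open 0.05073410777661827
delta mm [ 0.8542 -0.0475 94.0761] dist 94.0799404090181 turn 0.005078616244707845
```

Descend and close gently, then check.

Emit:
apply_moves(
  deltas=[
    [40,[0,0,35],0.005],
    [40,[0,0,35],0],
    [40,[0,0,24],0],
    [40,[0,0,0],0],
    [40,[0,0,0],0],
  ],
)

```text
t: 3.8
tool_pos: [0.5144, 0.0527, 0.2621]
orientation: [0.349, 3.121, 0.0]
force: [-0.1, -0.2, -0.6]
opening: 0.04
```

Emit:
apply_moves(
  deltas=[
    [8,[0,0,0],0],
    [8,[0,0,0],0],
    [5,[0,0,0],0],
    [5,[0,0,0],0],
    [5,[0,0,0],0],
  ],
  grip_force=15,
)

```text
t: 4.42
tool_pos: [0.5139, 0.0527, 0.2611]
orientation: [0.349, 3.122, 0.0]
force: [-0.8, 0.4, 3.1]
opening: 0.0098
```

Run:
```python
from h import *
goto([.5135,.0525,.262],1.347)
```

```text
t 4.425 tcp [0.5139 0.0527 0.2611] tooly ang 1.3480071808959797 tilt [0.0006 0.    ] q6 -1.3450161172203816 F [-0.7956  0.3748  3.1318] open 0.009789455288941694
delta mm [ 0.3696 -0.3365 -0.9293] dist 1.0551930877785438 turn 0.0010071808959797313
```

Gripped (opening 9.8 mm). Lift straight up.

Emit:
apply_moves(
  deltas=[
    [5,[0,0,-10],0],
    [5,[0,0,-20],0],
    [5,[0,0,-30],0],
    [5,[0,0,-40],0],
    [5,[0,0,-40],0],
  ],
)

```text
t: 5.05
tool_pos: [0.5135, 0.0527, 0.4023]
orientation: [-0.349, -3.122, 0.0]
force: [0.9, -0.4, 0.1]
opening: 0.0098
```

Emit:
apply_moves(
  deltas=[
    [5,[0,0,-40],0],
    [5,[0,0,-10],0.1],
    [5,[0,0,0],0.12],
    [5,[0,0,0],0.12],
    [5,[0,0,0],0.12],
  ],
)

```text
t: 5.68
tool_pos: [0.5136, 0.0527, 0.4513]
orientation: [1.058, 2.958, -0.0]
force: [0.1, 0.6, 0.1]
opening: 0.0101
```

Emit:
apply_moves(
  deltas=[
    [5,[0,0,0],0.12],
    [5,[0,0,0],0.12],
    [5,[0,0,0],0.12],
    [5,[0,0,0],0.12],
    [5,[0,0,0],0.12],
  ],
)

```text
t: 6.3
tool_pos: [0.5136, 0.0527, 0.4512]
orientation: [1.885, 2.513, 0.0]
force: [-0.5, 0.0, 0.4]
opening: 0.01
```

Emit:
apply_moves(
  deltas=[
    [5,[0,0,0],0.11],
    [5,[0,0,0],0],
    [5,[0,0,0],0],
  ],
)

```text
t: 6.68
tool_pos: [0.5137, 0.0527, 0.451]
orientation: [2.012, 2.413, 0.0]
force: [0.9, 0.6, -0.6]
opening: 0.0099
```

Run:
```python
from h import *
goto([.51,-.21,.45],.17)
```

```text
t 6.675 tcp [0.5137 0.0527 0.451 ] tooly ang 0.18050097108560967 tilt [ 0.0001 -0.    ] q6 -0.17752838465246798 F [ 0.9282  0.6059 -0.5826] open 0.009851479544700701
delta mm [-257.789   -50.8133    0.9703] dist 262.7510438247745 turn 0.010500971085609656
```

Emit:
apply_moves(
  deltas=[
    [5,[-40,-8,0],0],
    [5,[-50,-10,0],0],
    [5,[-50,-10,0],0],
    [5,[-50,-10,0],0],
    [5,[-50,-10,0],0],
  ],
)

```text
t: 7.3
tool_pos: [0.5087, -0.1936, 0.451]
orientation: [2.013, 2.412, 0.0]
force: [1.0, -0.0, 0.2]
opening: 0.01
```

Emit:
apply_moves(
  deltas=[
    [5,[-18,-3,0],0],
    [5,[0,0,0],0.01],
    [5,[0,0,0],0],
    [5,[0,0,0],0],
  ],
)

```text
t: 7.8
tool_pos: [0.5095, -0.2088, 0.4509]
orientation: [2.025, 2.402, 0.0]
force: [-0.8, 0.1, -0.0]
opening: 0.0102
```

Run:
```python
from h import *
goto([.51,-.21,.45],.17)
im,c=snap('wrist','w4');a,ca=snap('scene','scene1')
cv2.imwrite('pics/w4v.png',np.hstack([im[:,80:480],cv2.resize(a[190:330,260:393],(400,420),interpolation=2)]))
```

```text
t 7.8 tcp [ 0.5095 -0.2088  0.4509] tooly ang 0.17012728747740785 tilt [0.0002 0.0002] q6 -0.6522799358103996 F [-0.8247  0.1385 -0.0375] open 0.010193951764278172
delta mm [-1.2481  0.2692  0.9006] dist 1.562475278083239 turn 0.00012728747740786694
```

View pics/w4v.png

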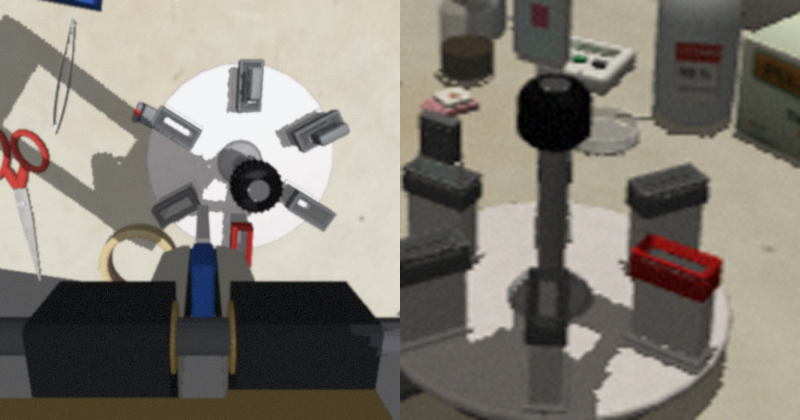

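The red jar is half-hidden by a finger (crop (240,238)). I'll step outward for a clear view.

Emit:
apply_moves(
  deltas=[
    [5,[-40,0,0],0],
    [5,[-50,0,0],0],
    [5,[0,0,0],0],
    [5,[0,0,0],0],
    [5,[0,0,0],0],
  ],
)

```text
t: 8.52
tool_pos: [0.5244, -0.2978, 0.451]
orientation: [2.026, 2.401, 0.0]
force: [-0.4, 0.5, -0.1]
opening: 0.0098
```

```bash
cat > jar.py <<'E'
from h import *
from scipy.optimize import least_squares
import sys
def redmask(im,box):
    x0,y0,x1,y1=box;s=im[y0:y1,x0:x1].astype(int);b,g,r=s[...,0],s[...,1],s[...,2];m=((r>b+45)&(r>g+45)).astype(np.uint8)
    n,l,st,ce=cv2.connectedComponentsWithStats(m);i=1+np.argmax(st[1:,4]);return ce[i]+[x0,y0],st[i]+[x0,y0,0,0,0],(l==i)
E
python3 - <<'E'
from jar import *
goto([.51,-.21,.45],.17)
im,c=snap('wrist','w5')
print(proj(c,[.558,-.261,.09]),proj(c,[.549,-.186,.03]))
cv2.imwrite('pics/w5v.png',np.hstack([im[:300,80:480],cv2.resize(im[60:210,200:400],None,fx=2,fy=2,interpolation=2)]))
E
```

```text
t 8.525 tcp [ 0.5244 -0.2978  0.451 ] tooly ang 0.16926968032440487 tilt [0.0003 0.0001] q6 -0.7708306739007181 F [-0.3672  0.4834 -0.0632] open 0.009847037920821257
delta mm [89.0174  0.5637  1.0395] dist 89.0252946700685 turn -0.0007303196755952257
[323.8457 155.1773] [323.2215  75.5767]
```

View pics/w5v.png

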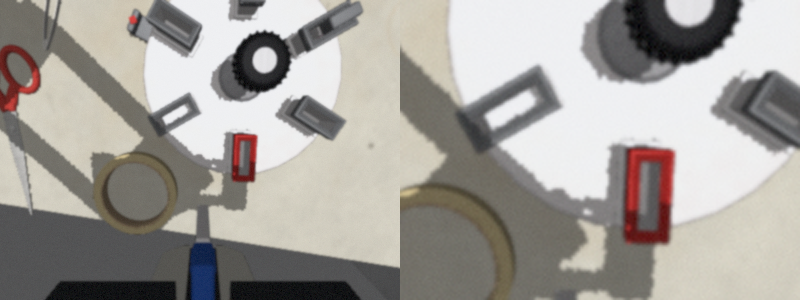

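```bash
cat > jar2.py <<'E'
from jar import *
def measure(name,box,zs=(.088,.09)):
    im,c=load(name);ce,st,m=redmask(im,box);m=m.astype(np.uint8)
    out=[]
    cs,h=cv2.findContours(m,cv2.RETR_CCOMP,cv2.CHAIN_APPROX_NONE)
    o=max([k for k,hh in zip(cs,h[0]) if hh[3]<0],key=len)[:,0]+np.array(box[:2])
    i=[k for k,hh in zip(cs,h[0]) if hh[3]>=0]
    L=[('outer',o)]
    if i: L.append(('hole',max(i,key=len)[:,0]+np.array(box[:2])))
    for n,k in L:
        P=np.array([atz(c,p+0.,.09)[:2]*1000 for p in k],np.float32);r=cv2.minAreaRect(P);print(name,n,np.round(r[0],1),np.round(r[1],1),round(r[2],1), 'pix',k.min(0),k.max(0))
    return ce
E
python3 - <<'E'
from jar2 import *
measure('w5',(300,120,345,190));measure('scene1',(330,260,390,305));
A,ca=load('scene1');B,cb=load('side0');W,cw=load('w5')
# disc fit in w5
hsv=cv2.cvtColor(W,cv2.COLOR_BGR2HSV)
# knob top in w5 and w4: dark gear hull; white cap centre
for n,box in(('w5',(310,20,385,100)),('w4',(300,145,370,225))):
    im,c=load(n);x0,y0,x1,y1=box;m=(im[y0:y1,x0:x1].max(2)<50).astype(np.uint8)
    k,l,st,ce=cv2.connectedComponentsWithStats(m);i=1+np.argmax(st[1:,4]);h=cv2.convexHull(np.argwhere(l==i)[:,::-1].astype(np.float32));(x,y),r=cv2.minEnclosingCircle(h)
    print(n,'knob pix',x+x0,y+y0,r,'at z.17',atz(c,(x+x0,y+y0),.166),'rad',r/c['fx']*.264)
# disc from w4: lower-sat white
for n in('w4','w5'):
    im,c=load(n);hsv=cv2.cvtColor(im,cv2.COLOR_BGR2HSV);m=((hsv[...,1]<18)&(hsv[...,2]>190)).astype(np.uint8);m[240:]=0
    k,l,st,ce=cv2.connectedComponentsWithStats(m);i=1+np.argmax(st[1:,4]);h=cv2.convexHull(max(cv2.findContours((l==i).astype(np.uint8),0,1)[0],key=len))[:,0]
    h=h[(h[:,1]>2)];Q=np.array([atz(c,p+0.,.03)[:2] for p in h]);d=Q-[.549,-.186];Q=Q[np.hypot(*d.T)>.1]
    f=least_squares(lambda x:np.hypot(*(Q-x[:2]).T)-.105,[.55,-.185],loss='soft_l1',f_scale=.0007);print(n,'disc',f.x,len(Q),np.abs(f.fun).mean())
E
```

```text
w5 outer [ 558.8 -263.6] [22.1 44.7] 8.6 pix [312 134] [337 181]
w5 hole [ 558.3 -263.9] [12.4 34.3] 11.1 pix [317 140] [330 176]
scene1 outer [ 551.7 -268.4] [40.9 50.8] 8.2 pix [337 268] [366 289]
scene1 hole [ 557.  -266.5] [11.7 35.3] 7.7 pix [342 271] [362 281]
w5 knob pix 340.67126655578613 62.058441162109375 30.839614868164062 at z.17 [ 0.5465 -0.1882  0.166 ] rad 0.02264161074813983
w4 knob pix 335.5566825866699 184.7243423461914 27.08146095275879 at z.17 [ 0.5457 -0.1838  0.166 ] rad 0.01988247583520538
w4 disc [ 0.5475 -0.1879] 30 0.0004586251161540484
w5 disc [ 0.5481 -0.1863] 28 0.0008225502233070363
```

Run:
```python
from h import *
goto([.5582,-.2643,.345],.135)
```

```text
t 8.575 tcp [ 0.5244 -0.2978  0.4511] tooly ang 0.16934500444460948 tilt [ 0.0004 -0.    ] q6 -0.7708984133174315 F [-0.077   0.3104  0.5602] open 0.009946324023143516
delta mm [ 27.3858  38.8831 106.0962] dist 116.26811920428875 turn 0.03434500444460942
```

Emit:
apply_moves(
  deltas=[
    [5,[14,19,0],0],
    [5,[13,20,0],0],
    [5,[0,0,0],0.034],
    [5,[0,0,40],0],
    [5,[0,0,40],0],
  ],
)

```text
t: 9.2
tool_pos: [0.5584, -0.2657, 0.3706]
orientation: [2.067, 2.363, -0.0]
force: [-0.4, 0.2, -1.6]
opening: 0.0098
```

Emit:
apply_moves(
  deltas=[
    [5,[0,0,20],0],
    [5,[0,0,5],0],
    [5,[0,0,0],0],
    [5,[0,0,0],0],
  ],
)

```text
t: 9.7
tool_pos: [0.5588, -0.2662, 0.3478]
orientation: [2.066, 2.363, 0.001]
force: [-0.0, -0.8, -0.2]
opening: 0.01
```

Run:
```python
from jar2 import *
goto([.5582,-.2643,.281],.135)
a,c=snap('scene','scene2');b,_=snap('side','side2');w,_=snap('wrist','w6')
try: measure('scene2',(330,260,390,305))
except Exception as e: print(e)
cv2.imwrite('pics/s2v.png',np.hstack([cv2.resize(a[200:320,300:400],(400,480),interpolation=2),cv2.resize(w[60:360,180:430],(400,480))]))
```

```text
t 9.7 tcp [ 0.5588 -0.2662  0.3478] tooly ang 0.1338733877384856 tilt [ 0.0027 -0.0016] q6 -0.6612412631480198 F [-0.0385 -0.7696 -0.1559] open 0.009995682121760842
delta mm [ 2.0635 -0.479  66.8434] dist 66.87699604442541 turn -0.001126612261514337
scene2 outer [ 551.1 -269.1] [40.3 49.3] 8.7 pix [337 268] [366 289]
scene2 hole [ 556.7 -267.2] [12.8 36.4] 8.1 pix [341 271] [362 281]
```

View pics/s2v.png

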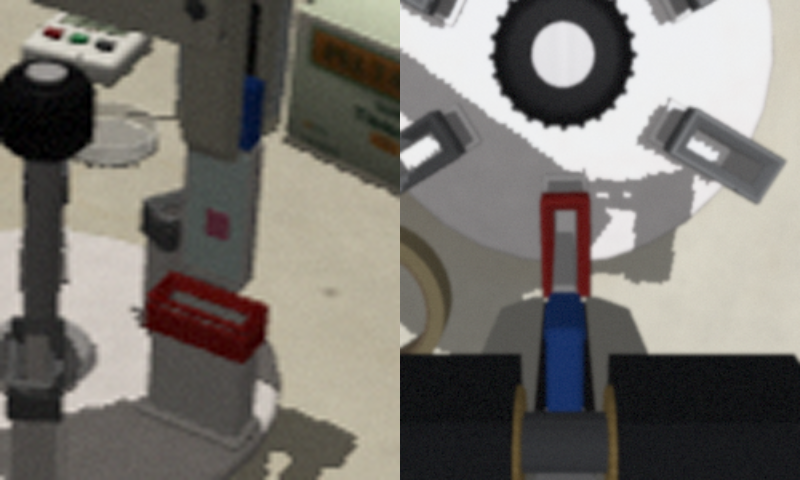

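Run:
```python
from jar2 import *
a,c=load('scene2')
C=np.array([.5588,-.2662]);ex=np.array([-np.sin(.134),np.cos(.134)]);ey=np.array([np.cos(.134),np.sin(.134)])
for z,w,t in((.105,15,3.5),(.101,13,2.5)):
    print(z,[proj(c,[*(C+sx*w/1000*ex+sy*t/1000*ey),z]).round(1) for sx in(1,-1) for sy in(-1,1)])
z=.105
im=a[:, :].astype(int)
# horizontal profile of carrier just above foot
for y in(258,262,266,268,270,272): print(y,' '.join('%d,%d,%d'%tuple(a[y,x]) for x in range(340,368,2)))
```

```text
0.105 [array([343. , 265.6]), array([345.1, 263.6]), array([360. , 271.7]), array([362. , 269.7])]
0.101 [array([344.3, 267.8]), array([345.7, 266.4]), array([358.9, 273.1]), array([360.4, 271.7])]
258 30,32,33 33,35,36 34,35,37 75,77,76 80,84,75 74,79,73 46,34,68 42,32,69 53,46,73 81,84,76 78,80,76 68,73,74 124,140,145 157,179,185
262 46,49,50 32,33,34 56,57,59 71,72,70 78,81,74 76,80,73 76,79,72 77,82,75 76,80,73 74,78,72 74,77,76 67,69,72 141,159,167 156,177,184
266 67,70,74 68,72,73 64,69,71 67,68,71 73,77,78 78,82,75 78,81,76 78,83,76 75,80,73 75,81,75 73,78,76 63,65,67 160,178,185 157,179,185
268 72,75,78 26,27,76 28,29,82 58,61,72 68,72,74 74,78,80 69,74,75 75,78,74 76,81,74 76,79,72 77,79,81 76,81,83 159,180,187 159,180,186
270 25,25,72 2,2,64 13,11,75 14,15,82 20,22,82 29,31,74 55,58,64 68,72,75 74,76,78 71,73,74 75,78,81 119,133,139 159,181,188 157,177,184
272 16,16,71 11,10,68 27,27,69 12,14,80 11,14,80 10,10,80 16,18,83 20,23,80 40,42,72 67,71,74 110,120,125 161,180,188 158,180,186 158,179,186
```

Emit:
apply_moves(
  deltas=[
    [5,[1.5,-0.5,0],0],
    [5,[0,0,5],0],
    [5,[0,0,6],0],
    [5,[0,0,6],0],
    [5,[0,0,0],0],
  ],
)

```text
t: 10.48
tool_pos: [0.5573, -0.2643, 0.3277]
orientation: [-2.067, -2.364, 0.001]
force: [1.3, 0.7, -0.7]
opening: 0.0102
```

Run:
```python
from h import *
goto([.5582,-.2643,.281],.135)
```

```text
t 10.475 tcp [ 0.5573 -0.2643  0.3277] tooly ang 0.13398229902271178 tilt [-0.0014  0.0008] q6 -0.6598620884734995 F [ 1.2677  0.6524 -0.7448] open 0.010189416715833595
delta mm [-0.2002  0.9534 46.6996] dist 46.70976729090311 turn -0.0010177009772882606
```

Emit:
apply_moves(
  deltas=[
    [5,[0,0,6],0],
    [5,[0,0,6],0],
    [5,[0,0,6],0],
    [5,[0,0,0],0],
  ],
)

```text
t: 10.98
tool_pos: [0.5573, -0.2642, 0.3098]
orientation: [-2.067, -2.364, 0.0]
force: [0.9, -0.2, -0.6]
opening: 0.01
```

Emit:
apply_moves(
  deltas=[
    [5,[0,0,6],0],
    [5,[0,0,6],0],
    [5,[0,0,6],0],
    [5,[0,0,0],0],
  ],
)

```text
t: 11.48
tool_pos: [0.5573, -0.2643, 0.2918]
orientation: [-2.067, -2.364, 0.0]
force: [0.5, 0.6, -0.1]
opening: 0.01
```

Run:
```python
from h import *
goto([.5582,-.2643,.281],.135)
```

```text
t 11.475 tcp [ 0.5573 -0.2643  0.2918] tooly ang 0.13399976646471226 tilt [-0.0012  0.0007] q6 -0.6598813618018409 F [ 0.4618  0.6436 -0.1483] open 0.009995114588763107
delta mm [-0.176   0.9042 10.808 ] dist 10.847190974574229 turn -0.0010002335352876646
```

Smooth. Now the last ~11 mm in small steps, feeling for the floor.

Emit:
apply_moves(
  deltas=[
    [5,[0,0,4],0],
    [5,[0,0,3],0],
    [5,[0,0,2],0],
    [5,[0,0,0],0],
  ],
)

```text
t: 11.98
tool_pos: [0.5575, -0.2644, 0.2835]
orientation: [-2.067, -2.365, 0.0]
force: [0.5, 0.2, 0.1]
opening: 0.0098
```

Emit:
apply_moves(
  deltas=[
    [5,[0,0,1],0],
    [5,[0,0,0],0],
  ],
)

```text
t: 12.22
tool_pos: [0.5576, -0.2644, 0.2828]
orientation: [2.068, 2.365, 0.0]
force: [0.2, 0.5, -0.3]
opening: 0.0098
```

Emit:
apply_moves(
  deltas=[
    [5,[0,0,1],0],
    [5,[0,0,0],0],
  ],
)

```text
t: 12.48
tool_pos: [0.5575, -0.2644, 0.2817]
orientation: [-2.068, -2.365, 0.0]
force: [0.6, -0.4, -1.0]
opening: 0.01
```

Run:
```python
from h import *
goto([.5582,-.2643,.281],.135)
```

```text
t 12.475 tcp [ 0.5575 -0.2644  0.2817] tooly ang 0.1340071151345058 tilt [-0.0001  0.    ] q6 -0.6599035173956993 F [ 0.6493 -0.3868 -0.9992] open 0.009972590327029188
delta mm [0.0056 0.6897 0.6611] dist 0.9554095251108128 turn -0.0009928848654943145
```

Emit:
apply_moves(
  deltas=[
    [5,[0,0,1],0],
    [5,[0,0,0],0],
  ],
)

```text
t: 12.72
tool_pos: [0.5577, -0.2645, 0.2811]
orientation: [2.067, 2.365, 0.0]
force: [-0.3, 0.1, 2.7]
opening: 0.01
```

Emit:
apply_moves(
  deltas=[
    [5,[0,0,1],0],
    [5,[0,0,0],0],
  ],
)

```text
t: 12.98
tool_pos: [0.558, -0.2645, 0.2811]
orientation: [2.066, 2.364, 0.001]
force: [-0.8, 1.4, 6.8]
opening: 0.0096
```

Emit:
apply_moves(
  deltas=[
    [5,[0,0,1],0],
    [5,[0,0,0],0],
  ],
)

```text
t: 13.22
tool_pos: [0.5583, -0.2646, 0.281]
orientation: [2.065, 2.363, 0.002]
force: [-1.9, 1.8, 10.4]
opening: 0.01
```

Floor contact at TCP z = 0.281 as predicted. Relieve, open, then rise.

Emit:
apply_moves(
  deltas=[
    [5,[0,0,-2],0],
    [14,[0,0,0],0],
    [20,[0,0,0],0],
    [24,[0,0,0],0],
    [24,[0,0,0],0],
  ],
)

```text
t: 13.85
tool_pos: [0.5575, -0.2644, 0.2805]
orientation: [-2.068, -2.365, 0.0]
force: [0.3, -0.5, 0.3]
opening: 0.0241
```

Emit:
apply_moves(
  deltas=[
    [24,[0,0,0],0],
    [24,[0,0,-5],0],
    [24,[0,0,-10],0],
    [24,[0,0,-20],0],
    [24,[0,0,-30],0],
  ],
)

```text
t: 14.48
tool_pos: [0.5574, -0.2643, 0.347]
orientation: [-2.067, -2.365, 0.0]
force: [-0.3, 0.0, -0.1]
opening: 0.0241
```

Emit:
apply_moves(
  deltas=[
    [24,[0,0,-40],0],
    [40,[0,0,-40],0],
    [60,[0,0,-20],0],
    [70,[0,0,0],0],
    [70,[0,0,0],0],
  ],
)

```text
t: 15.1
tool_pos: [0.5573, -0.2643, 0.4439]
orientation: [-2.066, -2.363, 0.001]
force: [0.1, 0.2, -0.1]
opening: 0.0593
```

Run:
```python
from jar2 import *
goto([.548,-.187,.42],None)
a,c=snap('scene','scene3');w,_=snap('wrist','w7');b,_=snap('side','side3')
cv2.imwrite('pics/s3v.png',np.hstack([cv2.resize(a[190:330,260:393],(400,420),interpolation=2),w[:,80:480]]))
```

```text
t 15.1 tcp [ 0.5573 -0.2643  0.4439] tooly ang 0.13400108932962904 tilt [-0.0022  0.0013] q6 -0.6598782759659253 F [ 0.0734  0.2091 -0.1058] open 0.05925882802761684
delta mm [77.7759  1.1307 23.9867] dist 81.39861276415051 turn None
```

View pics/s3v.png

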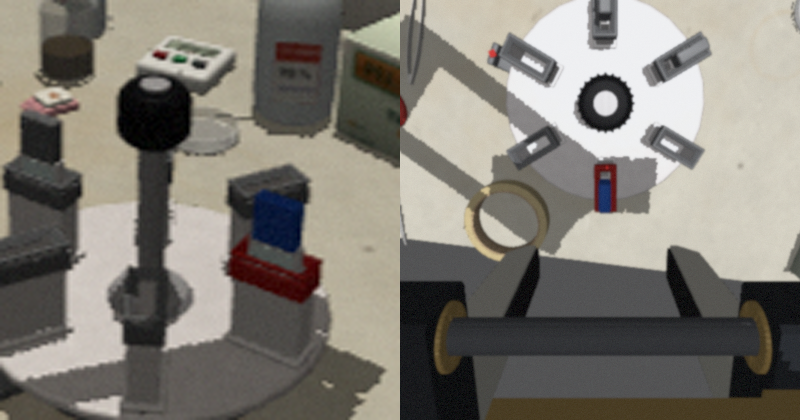

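The scene view shows the carrier upright and fully down in the red jar; the wrist view has the knob at crop (605,103), the pointer at (493,53). Now I measure the axis and pointer finely.

```bash
cat > ax.py <<'E'
from jar2 import *
def axis(n):
    im,c=load(n);p=proj(c,[.548,-.187,.168]).astype(int);x0,y0=np.maximum(p-40,0);s=im[y0:y0+80,x0:x0+80]
    m=(s.max(2)<60).astype(np.uint8);k,l,st,ce=cv2.connectedComponentsWithStats(m);i=1+np.argmax(st[1:,4])
    cs=cv2.findContours((l==i).astype(np.uint8),cv2.RETR_CCOMP,1);q=[k for k,h in zip(cs[0],cs[1][0]) if h[3]>=0]
    cap=max(q,key=cv2.contourArea);(x,y),r=cv2.minEnclosingCircle(cap);A=np.array([atz(c,(x+x0,y+y0),z)[:2] for z in(.165,.170)]);print(n,'cap',x+x0,y+y0,r,'axis at z.165/.170',A.round(4).tolist());return (c,(x+x0,y+y0))
def disc(n):
    im,c=load(n);hsv=cv2.cvtColor(im,cv2.COLOR_BGR2HSV);m=((hsv[...,1]<20)&(hsv[...,2]>185)).astype(np.uint8)
    p=proj(c,[.548,-.187,.03]).astype(int);q=np.zeros_like(m);cv2.circle(q,tuple(int(v) for v in p),110,1,-1);m&=q;m[270:]=0
    k,l,st,ce=cv2.connectedComponentsWithStats(m);i=1+np.argmax(st[1:,4]);h=cv2.convexHull(max(cv2.findContours((l==i).astype(np.uint8),0,1)[0],key=len))[:,0]
    h=h[h[:,1]>2];Q=np.array([atz(c,p+0.,.03)[:2] for p in h]);Q=Q[np.abs(np.hypot(*(Q-[.548,-.187]).T)-.105)<.005]
    f=least_squares(lambda x:np.hypot(*(Q-x).T)-.105,[.548,-.187],loss='soft_l1',f_scale=.0007);print(n,'disc',f.x,len(Q),np.abs(f.fun).mean());return f.x
def ptr(n,C):
    im,c=load(n);p=proj(c,[.428,-.152,.031]).astype(int);b=(max(p[0]-18,0),max(p[1]-18,0),p[0]+18,p[1]+18);ce,st,m=redmask(im,b);P=atz(c,ce,.031);d=P[:2]-C
    print(n,'ptr',ce,st[4],P,'ang',np.arctan2(d[1],d[0]),'r',np.hypot(*d));return P
if __name__=='__main__':
    C=disc('w7');o=axis('w7')
    try:
        o4=axis('w4');o5=axis('w5');print('tri',tri(o,o4,o5))
    except Exception as e: print(e)
    ptr('w7',C);ptr('w1',C)
    goto([*C,.45])
E
python3 ax.py
```

```text
w7 disc [ 0.5482 -0.188 ] 34 0.0006444573163275754
w7 cap 285.5 102.9000015258789 15.10837459564209 axis at z.165/.170 [[0.5483, -0.1867], [0.5483, -0.1868]]
w4 cap 337.76271057128906 190.44067764282227 12.502153396606445 axis at z.165/.170 [[0.5485, -0.188], [0.5475, -0.187]]
w5 cap 343.4728813171387 59.56101608276367 15.635871887207031 axis at z.165/.170 [[0.5482, -0.1862], [0.5475, -0.1869]]
tri (array([ 0.5478, -0.1869,  0.1693]), [array([-0.6577,  0.1245]), array([ 0.3047, -0.2883]), array([0.3314, 0.2371])])
w7 ptr [171.9483  53.0345] 58 [ 0.4285 -0.1524  0.031 ] ang 2.853034399711839 r 0.12483863022471962
w1 ptr [180.3333 133.5556] 36 [ 0.428  -0.1528  0.031 ] ang 2.857191554244606 r 0.1252067513198021
t 15.25 tcp [ 0.5573 -0.2643  0.4435] tooly ang 0.1339686850410124 tilt [-0.003   0.0017] q6 -0.6598548598535032 F [ 0.5497  0.1799 -1.3136] open 0.0684225438232327
delta mm [76.8494  1.1219 -6.3515] dist 77.11957101070564 turn None
```

Emit:
apply_moves(
  deltas=[
    [70,[38,0.5,0],0],
    [70,[39,0.6,0],0],
    [70,[0,0,0],0],
    [70,[0,0,40],0],
    [70,[0,0,40],0],
  ],
)

```text
t: 15.88
tool_pos: [0.5484, -0.1885, 0.3646]
orientation: [2.067, 2.365, -0.0]
force: [0.0, 0.3, 0.1]
opening: 0.07
```

Emit:
apply_moves(
  deltas=[
    [70,[0,0,30],0],
    [70,[0,0,8],0],
    [70,[0,0,0],0],
    [70,[0,0,0],0],
  ],
)

```text
t: 16.38
tool_pos: [0.5489, -0.1884, 0.3295]
orientation: [2.066, 2.363, 0.001]
force: [0.4, 0.2, 0.1]
opening: 0.0702
```

Run:
```python
from h import *
goto([.548,-.187,.323])
```

```text
t 16.375 tcp [ 0.5489 -0.1884  0.3295] tooly ang 0.13389715386987908 tilt [ 0.0023 -0.0011] q6 -0.5527941511335783 F [0.4218 0.1794 0.1055] open 0.0701684568497068
delta mm [ 1.4969 -0.7316  6.5051] dist 6.715038408754264 turn None
```

Emit:
apply_moves(
  deltas=[
    [60,[1,-0.5,5.5],0],
    [60,[0,0,0],0],
    [45,[0,0,0],0],
    [35,[0,0,0],0],
    [35,[0,0,0],0],
  ],
  grip_force=20,
)

```text
t: 17.0
tool_pos: [0.5478, -0.187, 0.3224]
orientation: [2.067, 2.365, 0.0]
force: [0.3, 0.0, 0.4]
opening: 0.0383
```

Emit:
apply_moves(
  deltas=[
    [35,[0,0,0],0],
    [35,[0,0,0],0],
  ],
)

```text
t: 17.25
tool_pos: [0.5478, -0.187, 0.3224]
orientation: [2.068, 2.365, 0.0]
force: [0.6, 0.7, 0.1]
opening: 0.0377
```

Run:
```python
from ax import *
goto([.548,-.187,.323])
w,c=snap('wrist','w8');a,_=snap('scene','scene4')
measure('scene4',(330,255,390,305))
```

```text
t 17.25 tcp [ 0.5478 -0.187   0.3224] tooly ang 0.13403102445644413 tilt [ 0.0003 -0.0001] q6 -0.5516254099919905 F [0.5709 0.6699 0.141 ] open 0.037679277091826176
delta mm [-0.0047  0.1939 -0.6202] dist 0.6497888283633103 turn None
scene4 outer [ 549.9 -268.9] [41.1 51. ] 11.6 pix [336 268] [366 290]
scene4 hole [ 547.6 -276.3] [5.3 6.3] 42.8 pix [351 280] [355 282]
```

Emit:
apply_moves(
  deltas=[
    [35,[0,0,0],0.06],
    [35,[0,0,0],0.12],
    [35,[0,0,0],0.15],
    [35,[0,0,0],0.15],
    [35,[0,0,0],0.15],
  ],
)

```text
t: 17.98
tool_pos: [0.5478, -0.187, 0.3224]
orientation: [2.703, 1.602, 0.0]
force: [0.0, -0.3, 1.3]
opening: 0.0377
```

Emit:
apply_moves(
  deltas=[
    [35,[0,0,0],0.15],
    [35,[0,0,0],0.15],
    [35,[0,0,0],0.15],
    [35,[0,0,0],0.15],
    [35,[0,0,0],0.15],
  ],
)

```text
t: 18.6
tool_pos: [0.5477, -0.187, 0.3223]
orientation: [-3.101, -0.5, 0.0]
force: [0.0, 0.9, 1.4]
opening: 0.0379
```

Emit:
apply_moves(
  deltas=[
    [35,[0,0,0],0.15],
    [35,[0,0,0],0.15],
    [35,[0,0,0],0.15],
    [35,[0,0,0],0.1],
    [35,[0,0,0],0.04],
  ],
)

```text
t: 19.23
tool_pos: [0.5477, -0.1869, 0.3224]
orientation: [-3.113, 0.419, 0.0]
force: [-0.5, 0.8, 1.4]
opening: 0.0377
```

Emit:
apply_moves(
  deltas=[
    [35,[0,0,0],0],
    [35,[0,0,0],0],
  ],
)

```text
t: 19.48
tool_pos: [0.5477, -0.1869, 0.3224]
orientation: [-3.114, 0.414, -0.0]
force: [0.3, 1.3, 2.0]
opening: 0.0379
```

Run:
```python
from ax import *
goto([.548,-.187,.323],.134-1.97)
w,c=snap('wrist','w9');a,_=snap('scene','scene5');b,_=snap('side','side5')
cv2.imwrite('pics/s5v.png',np.hstack([cv2.resize(a[220:340,220:334],(400,420),interpolation=2),w[:,80:480]]))
```

```text
t 19.475 tcp [ 0.5477 -0.1869  0.3224] tooly ang -1.8350093946276627 tilt [0.0001 0.0002] q6 1.417442992648786 F [0.2948 1.3268 2.038 ] open 0.03791679443137026
delta mm [ 0.2775 -0.0064 -0.6091] dist 0.6693609926540811 turn 0.0009906053723371944
```

View pics/s5v.png

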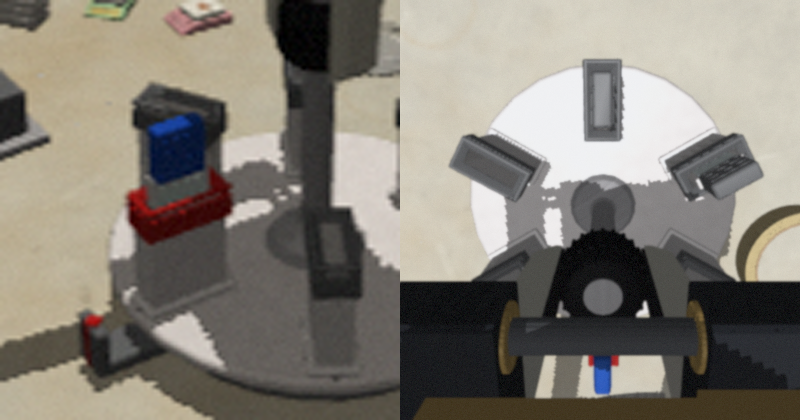

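```bash
cat > chk.py <<'E'
from ax import *
import sys
def run(ns,nd):
    A,ca=load(ns);B,cb=load(nd)
    def blob(im,box,f):
        x0,y0,x1,y1=box;s=im[y0:y1,x0:x1].astype(int);m=f(s[...,0],s[...,1],s[...,2]).astype(np.uint8)
        n,l,st,ce=cv2.connectedComponentsWithStats(m);i=1+np.argmax(st[1:,4]);return ce[i]+[x0,y0],st[i,4]
    blue=lambda b,g,r:(b>r+35)&(b>g+20);red=lambda b,g,r:(r>b+45)&(r>g+45)
    K=np.array([.5485,-.1862])
    P0=np.array([.474,-.165])
    def bx(c,X,h):
        u=proj(c,X).astype(int);return (u[0]-h,u[1]-h,u[0]+h,u[1]+h)
    for nm,X,f,h in(('tab',[.474,-.165,.112],blue,16),('collar',[.474,-.165,.086],red,22),('ptr',[.4295,-.151,.03],red,10)):
        try:
            a,na=blob(A,bx(ca,X,h),f);b,nb=blob(B,bx(cb,X,h),f);T,e=tri((ca,a),(cb,b));d=T[:2]-K
            print(nm,a,na,b,nb,T,'res',np.abs(e).max().round(2),'ang',np.arctan2(d[1],d[0]).round(4),'r',np.hypot(*d).round(4))
        except Exception as ex: print(nm,ex)
if __name__=='__main__':
    run(*sys.argv[1:3])
    try: measure('scene5',(250,260,300,300))
    except Exception as e: print(e)
    # wrist: opposite jar rim rect at z=.09
    im,c=load('w9');d=np.array([np.cos(2.86),np.sin(2.86)])
    print('pred opp jar pix',proj(c,[*(np.array([.5478,-.187])-.078*d),.09]), 'pred disc ctr',proj(c,[.5478,-.187,.03]),'red jar',proj(c,[*(np.array([.5478,-.187])+.078*d),.09]))
    m=((im.max(2)<125)).astype(np.uint8);m[145:]=0;m[:,:240]=0;m[:,:][:,325:]=0
    k,l,st,ce=cv2.connectedComponentsWithStats(m);i=1+np.argmax(st[1:,4]);pts=np.argwhere(l==i)[:,::-1];print(st[i],ce[i])
    Q=np.array([atz(c,p+0.,.09)[:2]*1000 for p in pts],np.float32);r=cv2.minAreaRect(Q);print('opp rect',r)
    for y in range(60,140,10): x=pts[pts[:,1]==y][:,0]; print(y,(x.min(),x.max()) if len(x) else None,end=' ')
E
python3 chk.py scene5 side5
```

```text
tab [269.8685 261.502 ] 251 [358.0233 145.0698] 43 [ 0.4699 -0.1702  0.1169] res 0.26 ang 2.9405 r 0.0803
collar [269.4298 279.5064] 235 [361.4681 160.7234] 47 [ 0.4627 -0.1671  0.0814] res 3.31 ang 2.9226 r 0.0879
ptr [246.1429 311.0714] 14 [372.3333 182.1111] 9 [ 0.429  -0.1514  0.0311] res 0.54 ang 2.8582 r 0.1244
scene5 outer [ 465.2 -176.5] [40.  49.9] 62.4 pix [256 269] [284 288]
scene5 hole [ 474.  -180.5] [ 7.2 13.8] 73.1 pix [273 275] [281 279]
pred opp jar pix [285.2542 101.1925] pred disc ctr [282.9238 205.9365] red jar [281.1121 339.6017]
[ 267   63   31   77 1534] [282.4726 101.0535]
opp rect ((622.7647094726562, -206.78334045410156), (17.356292724609375, 41.17843246459961), 74.78553009033203)
60 None 70 (np.int64(267), np.int64(297)) 80 (np.int64(267), np.int64(297)) 90 (np.int64(267), np.int64(297)) 100 (np.int64(267), np.int64(297)) 110 (np.int64(267), np.int64(297)) 120 (np.int64(267), np.int64(297)) 130 (np.int64(267), np.int64(297))
```

Emit:
apply_moves(
  deltas=[
    [35,[0,0,0],0.012],
    [35,[0,0,0],0],
    [35,[0,0,0],0],
    [35,[0,0,0],0],
  ],
)

```text
t: 20.12
tool_pos: [0.5477, -0.187, 0.3223]
orientation: [-3.111, 0.434, 0.0]
force: [-1.9, 3.2, 4.3]
opening: 0.038
```

Run:
```python
from ax import *
goto([.548,-.187,.323],.134-1.98)
snap('wrist','w10');a,c=snap('scene','scene6')
im=a.astype(int);b,g,r=im[...,0],im[...,1],im[...,2];m=((b>r+25)&(b>g+15)).astype(np.uint8);m[:,:250]=0;m[:,300:]=0;m[:235]=0;m[285:]=0
k,l,st,ce=cv2.connectedComponentsWithStats(m);i=1+np.argmax(st[1:,4]);print('tab mask',st[i],ce[i])
obs=(l==i)
def sil(phi,z0,C=(.5478,-.187),rr=.078):
    e=np.array([np.cos(phi),np.sin(phi)]);t=np.array([-e[1],e[0]]);P=[[*(np.array(C)+(rr+sx*.013)*e+sy*.005*t),z0+dz] for sx in(1,-1) for sy in(1,-1) for dz in(-.014,.014)]
    q=np.zeros((420,560),np.uint8);cv2.fillConvexPoly(q,cv2.convexHull(proj(c,np.array(P)).astype(np.float32)).round().astype(np.int32),1);return q.astype(bool)
best=sorted([(-(sil(p,z)&obs).sum()/(sil(p,z)|obs).sum(),round(p,3),z) for p in np.arange(2.74,2.98,.01) for z in(.108,.110,.112,.114,.116)])[:6];print(best)
im,c=load('w10');m=((im.max(2)<125)).astype(np.uint8);m[145:]=0;m[:,:240]=0;m[:,325:]=0
k,l,st,ce=cv2.connectedComponentsWithStats(m);i=1+np.argmax(st[1:,4]);pts=np.argwhere(l==i)[:,::-1]
Q=np.array([atz(c,p+0.,.09)[:2]*1000 for p in pts],np.float32);R=cv2.minAreaRect(Q);d=-(np.array(R[0])/1000-[.5478,-.187]);print('opp',R,'ang',np.arctan2(d[1],d[0]),'long-axis ang',np.pi+np.deg2rad(R[2]-90))
```

```text
t 20.125 tcp [ 0.5477 -0.187   0.3223] tooly ang -1.8479494376257946 tilt [-0.      0.0001] q6 1.4303651203150296 F [-1.8737  3.2435  4.2605] open 0.037996212266602644
delta mm [ 0.2828 -0.0353 -0.6661] dist 0.724474636592972 turn -0.00194943762579447
tab mask [261 252  17  20 272] [269.5074 261.2904]
[(np.float64(-0.8212121212121212), np.float64(2.91), 0.116), (np.float64(-0.8143712574850299), np.float64(2.83), 0.11), (np.float64(-0.8143712574850299), np.float64(2.83), 0.112), (np.float64(-0.8143712574850299), np.float64(2.87), 0.114), (np.float64(-0.8047337278106509), np.float64(2.84), 0.112), (np.float64(-0.8047337278106509), np.float64(2.84), 0.114)]
opp ((622.5315551757812, -207.6999053955078), (17.37053680419922, 41.22185516357422), 74.20794677734375) ang 2.8713771502003045 long-axis ang 2.8659693292042605
```

Emit:
apply_moves(
  deltas=[
    [35,[0,0,0],0],
    [35,[0,0,0],0],
    [35,[0,0,0],0],
    [35,[0,0,0],0],
  ],
)

```text
t: 20.72
tool_pos: [0.5477, -0.187, 0.3224]
orientation: [-3.111, 0.434, -0.0]
force: [-1.6, 2.6, 3.6]
opening: 0.0381
```

Run:
```python
from h import *
goto([.548,-.187,.323],.134-1.98)
s=robot.read_state();print(s['dq'],s['wrist_torque'])
order.close_job()
```

```text
t 20.725 tcp [ 0.5477 -0.187   0.3224] tooly ang -1.8479891419025631 tilt [0.0001 0.0001] q6 1.4303935078972505 F [-1.6224  2.5618  3.5944] open 0.038052064066177234
delta mm [ 0.2609 -0.0386 -0.6365] dist 0.6889526315186102 turn -0.001989141902563052
[-0.0013 -0.0004 -0.001  -0.0007 -0.0021 -0.001 ] [ 0.6151  0.4473 -0.0893]
the job is handed in; nothing more can be done
```

I moved the blue-tabbed carrier from the rack into the red-collared jar and lowered it until it touched the floor. Contact came at tool height 0.281 m, as predicted, with at most about 10 N of push. I then let go, gripped the black knob with 20 N and turned the turntable about 1.98 rad clockwise, so the red jar stands at the pointer. I handed the job in at about 20.8 s, still gripping the knob; no verdict was reported.

**Last checks**
- **Jar angle:** the wrist camera, measuring the opposite jar, put the red jar at 2.866–2.871 rad. The pointer measured 2.858–2.862 rad, so the mark should be about 1 mm off, with 7 mm allowed.
- **Knob and arm:** the jaws were closed at 38 mm, the arm was still (0.002 rad/s or less on every joint), and the outside force was about 5 N and steady.
- **Carrier:** pictures after release and after the turn showed it upright and fully down in the jar. I did not view a further picture after the last 0.012 rad correction.

**Disagreements**
- **Scene-camera tab fit:** it was ambiguous, giving 2.83–2.91 rad.
- **Scene and side triangulation of the tab:** it gave 2.94 rad. I put that down to the camera seeing mostly one face of the tab and relied on the wrist view and the arm's own turn instead.

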